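Hold the hidden transformer bolt while the nut driver runs its lock nut tight

ROBOT

A 6-joint arm with a two-finger parallel gripper is mounted at the origin on the work surface. World frame = base frame: x ahead of the robot, y to its left, z up, the work surface at z = 0. Lengths are in m, angles in rad, forces in N, time in s.
With the tool pointing down it reaches from about 0.375 to 0.9 m from the base axis. Payload 3.1 kg.
Tool frame: the origin (TCP) lies where the fingers leave the gripper's body, on its centre line; the fingertips stand 73 mm ahead of it and the grasp point (between the pads) lies 54 mm ahead of it; z points along the fingers, y is the line along which they close (so a half turn about z gives the same grasp; the last joint's range is limited). The gripper opens to 85 mm and grips with 20 to 120 N. Pads are 22 mm wide; open, the fingers measure 114 mm over their backs; the gripper's body (76 mm by 85 mm) begins 54 mm behind the grasp point. The pads swing forward as they close: fully open they stand 13 mm farther back than shut.
Start: joints at [1.169, 0.527, 1.433, -0, 1.181, -0.178], TCP at [0.138, 0.61, 0.304] pointing down, gripper open.
Joint ranges: [-3.08, 3.08], [-0.75, 2.2], [0.22, 2.44], [-1.43, 4.57], [0, 2.65], [-2.85, 2.85]. Speed limits (rad/s): [2.79, 2.79, 3.14, 3.14, 3.14, 3.14].

INTERFACE

Orientations are given as a unit quaternion [x, y, z, w].
In Python, from station import manip gives the robot as it stands.
- The arm moves only by the shell command python3 -m crank 'ROWS' [FORCE]. ROWS is JSON, a list of rows, each an object with "dp": the shift along the tool's x, y, z normalised to -1 to 1, where 1 is 50 cm, a list of three; "delta_rot": the turn, a rotation vector about the tool's x, y, z normalised to -1 to 1, where 1 is 2 pi rad, a list of three; "fingers": the opening, from -1 (shut) to 1 (fully open). A call has 1 to 12 rows; each row shifts and turns the commanded pose from where the row before left it, along the tool's axes as they then stand; what a row does not reach is not made up. A row lasts 1/12 s, in which the tool goes at most 41.7 mm and 7.16 degrees, less where a joint would pass 70% of its speed; a pose out of reach is approached as far as the arm can. A call with a number of a shift or a turn outside -1 to 1 is refused whole. A call with a gripper value outside its range is refused whole. The fingers move at their own pace and stop on an object; FORCE is the grip in N (left out, the last holds). Time passes only in rows, so rows that do not move let the fingers close. It gives the time, the measured TCP pose, the force, the opening and the grip force at its end, in the units of the state.
- manip.sense(): the state, without advancing time (a new reading comes with each control period).
- manip.snapshot(name): name is "side" or "top" or "wrist"; returns (picture, depth): 384x512x3 uint8, red, green, blue; 384x512 float32, m along the optical axis (not along the pixel's ray), 0 where there is no reading.
- manip.camera_model(name): a dict with "fx", "fy", "cx", "cy" (pixels), "origin" and "attitude" of the camera in the world. Camera axes: x right, y up, looking along -z (the intrinsics and any distortion apply to the point x, -y, -z); pixel columns grow to the right and rows downward; lengths in m; the calibration is good to about 2 mm. The wrist camera is an equidistant fisheye: a pixel r from the principal point sees the ray r / f radians off the axis. A picture is of the moment at which its call begins: read the wrist's pose just before it. camera_model takes no time and is no camera call; for the wrist camera it gives the pose at the moment of the call.
- manip.sign_off(): hands the job in; it is judged then, once.
The state is a dict: "t": time; "q": joint angles; "qd": joint speeds; "tau": joint torques, N m; "tcp_pos": TCP position; "tool_rot": TCP orientation; "force": force on the tool from outside, world axes, zero at the start; "ft_torque": the same for the moment, N m; "finger_gap": opening from 0.0 (shut) to 1.0 (fully open); "gripper_force": force on a finger pad.
Only numpy, scipy, OpenCV 4.12 (cv2) and the standard library are available. Lean on these libraries where they do the work, as an engineer would, in place of code of your own. Each camera call takes 0.05 s, during which the arm holds its last target. There are 200 camera calls.

TASK

The nut driver clamped beside the power unit is turning the lock nut on the transformer bracket's bolt, but the bolt just spins round with it. Lift the unit's lid, without slamming it, until it lies back on its stop by itself, then reach down into the gap between the bracket and the transformer, grip the bolt's hex head so that it cannot turn, and keep it held until the nut has run up tight. Finish still gripping the bolt head, with the lid open; do not lean on the transformer, and leave the circuit board, tip cleaner and solder spool where they are.

Things in the scene. Friction and masses are not known exactly. Their poses are not given: they have to be found in the camera images.
- case: Cream steel power unit fixed to the bench: 190 mm (its x) by 300 mm (its y), rim 110 mm high, walls 3 mm, open on top under its lid. Origin: centre of its underside, on the bench; z up. The lid's hinge runs along y at x = +95 mm, with two stop tabs 30 mm high behind it near y = +-128 mm. The handle overhangs the wall at x = -95 mm. Display and knobs at y = -150 mm.
- bracket: Steel bracket inside the wall at x = -95 mm; origin and axes as the case's. Upright leg: inner face at x = -89 mm, y = 10 to 120 mm, top 98 mm above the bench; a rib 20 mm deep and up to 54 mm high at either end. The gap behind it runs along y, 42 mm wide, from there to the transformer winding at x = -47 mm; open above, floor at 18 mm.
- transformer: Transformer fixed in the case; origin and axes as the case's. Dark laminated core, 36 by 80 mm, top 85 mm above the bench (terminals to 91 mm); yellow winding, 60 by 50 mm, top at 73 mm. It spans x = -47 to 13 mm, y = 25 to 105 mm.
- driver: Blue electric nut driver clamped in a bench stand outside the wall at x = -95 mm, fixed; origin and axes as the case's. It lies along x from x = -100 to -356 mm, y = 22 to 108 mm, up to 94 mm high, its dark socket with two yellow stripes on the nut.
- lid (a joint): Lid angle in rad: 0 shut, 1.83 lying back on its stop (15 degrees past upright). A plain hinge: it falls shut when let go before about 1.5 and lies back by itself from about 1.7. About 0.35 kg, 1.5 to 2 N at the handle.
- lid_hinge (a point): Middle of the hinge line, 110 mm above the bench, at x = 95, y = 0 mm in the case frame. The hinge line runs along the case's y.
- lid_handle (a point): Middle of the lid's black bow handle: round bar 10 mm thick, parallel to the hinge and 224 mm from it, 100 mm clear between its posts, 29 mm clear between bar and lid edge. It stands straight out from the free edge: shut it is 112 mm above the bench, free above and below for pinching from above; open it is on top, 327 mm high. The bar can turn between the fingers.
- bolt: Yellow-zinc bolt, hex head 17 mm across flats, 20 mm across corners, 8 mm thick, on a white spacer 14 mm in diameter, 8 mm long. Origin: centre of the head, at x = -77, y = 65 mm in the case frame, 68 mm above the bench (12 mm off the bracket). x axis along the bolt, from bracket into the gap. Not held, it turns at about 1.5 rad/s with at most 0.13 N m; gripped across with 15 N or more it stops.
- bolt_head (a point): Centre of the bolt's hex head (same point as the bolt's origin).
- nut (a joint): How far the lock nut, in the driver's socket outside the wall, has run along the bolt, rad: starts at 0 to 2; 6.28 is tight. It keeps its value while the bolt spins with it and grows by about 0.8 rad/s once the bolt is held (5 to 8 s in all); then the socket with its yellow stripes stands still but still pulls on the bolt.
- board: Loose green circuit board, 100 by 70 mm, 20 mm high, on the bench. Origin: centre of its underside. To be left alone.
- cleaner: Loose soldering-tip cleaner, blue pot 72 mm across with brass wool, 52 mm high. Origin: centre of its underside. To be left alone.
- spool: Loose spool of solder, white flanges 60 mm across, 40 mm high, upright. Origin: centre of its underside. To be left alone.

How it is judged:
On the way, in this order (a step that is already met when the one before it is completed fails the run):
1. the lid lies back on its stop, let go (value of joint lid above 1.77 rad and contact force between the fingers and lid below 0.5 N), for 0.3 s.
2. the bolt head is gripped and has stopped turning (contact force between the fingers and bolt above 6 N and distance between the grasp point and bolt_head below 0.018 m and angular speed of bolt below 0.2 rad/s), for 0.5 s.
At the end, for the whole second after the job is handed in: Nut tight (6.1 of 6.28 rad or more), fingers still gripping the bolt head (over 6 N, grasp point within 18 mm of its centre), bolt not turning (under 0.2 rad/s), lid open on its stop (1.77 rad or more), board, cleaner and spool within 20 mm of where they were (all of step 2 and value of joint nut above 6.1 rad and value of joint lid above 1.77 rad and distance of each of board, cleaner, spool from where it was at the start of the episode below 0.02 m); the arm keeps its last pose, push and grip.
It fails at once if the lid is slammed (faster than 2.5 rad/s) (velocity of joint lid above 2.5 rad/s or velocity of joint lid below -2.5 rad/s).
It fails at once if the robot leans on the transformer with more than 15 N (contact force between any of the fingers, the arm and transformer above 15 N).
It fails at once if the board, cleaner or spool is moved by more than 20 mm (distance of any of board, cleaner, spool from where it was at the start of the episode above 0.02 m).
It also fails if it takes over 67 s, if anything falls off the work surface, if the arm or the gripper's body presses on something with over 40 N, if the wrist force passes 120 N, or if a joint passes its speed limit or range.

## Working session

There is one attempt and no reset: what is moved stays moved. The work goes in short steps, Python scripts to look and compute and a shell command to move; the robot and the scene stay as the last step left them, time stands still between calls to the robot, and variables do not carry over. Pictures are saved under pics/ and viewed, at most 10 in all, crops included, and the job is handed in when it is done.

```bash
ls; mkdir -p pics; cat > h.py <<'E'
import numpy as np, cv2
from scipy.spatial.transform import Rotation as R
from station import manip
def snap(n,f=None):
    c=manip.camera_model(n); p,d=manip.snapshot(n)
    if f: cv2.imwrite('pics/'+f,p[:,:,::-1])
    return c,p,d
def att(c):
    a=np.array(c['attitude'],float)
    return R.from_quat(a).as_matrix() if a.size==4 else a.reshape(3,3)
def pts(c,d):
    v,u=np.mgrid[:d.shape[0],:d.shape[1]]
    P=np.stack([(u-c['cx'])/c['fx']*d,-(v-c['cy'])/c['fy']*d,-d],-1)
    return P@att(c).T+np.array(c['origin'])
E
python3 - <<'E'
from h import *
for n in ('side','top'):
    c,p,d=snap(n,n+'0.png'); print(n,c,d.min(),d.max()); np.savez(n+'0.npz',p=p,d=d)
s=manip.sense(); print(s)
a=cv2.imread('pics/side0.png');b=cv2.imread('pics/top0.png')
E
```

```text
pics
side {'fx': 362.35685564529746, 'fy': 362.35685564529746, 'cx': 251.51242192947933, 'cy': 194.64754624996576, 'origin': array([0.29352206, 0.51294295, 0.6727259 ]), 'attitude': array([-0.12326301,  0.3731337 ,  0.87657606, -0.27783427])} 0.0 2.8042223
top {'fx': 455.0481757802397, 'fy': 455.0481757802397, 'cx': 252.4617775714597, 'cy': 196.00330964330263, 'origin': array([0.46309715, 0.00743624, 0.94220065]), 'attitude': array([ 0.07724718, -0.05986738, -0.69598667,  0.71137285])} 0.0 1.8702691
{'t': 0.1, 'q': array([ 1.16951536e+00,  5.28391840e-01,  1.43378851e+00,  1.61050800e-05,
        1.18141376e+00, -1.78477054e-01]), 'qd': array([ 0.0004975 , -0.00098752, -0.00389294,  0.00137145,  0.00081707,
        0.00026193]), 'tau': array([ 2.03659811e-04, -4.43306172e+01, -1.78586161e+01, -2.28893350e-04,
        3.90535570e-03, -7.15609502e-06]), 'tcp_pos': array([0.13785408, 0.60908291, 0.30301532]), 'tool_rot': array([ 1.11174665e-01,  9.93800379e-01, -9.56848640e-04, -2.93180703e-04]), 'force': array([ 0.1890519 , -0.82691639, -0.02845753]), 'ft_torque': array([ 0.00812506, -0.00407563,  0.02346301]), 'gripper_force': 0.0, 'finger_gap': 0.999812937886617}
```

View pics/side0.png

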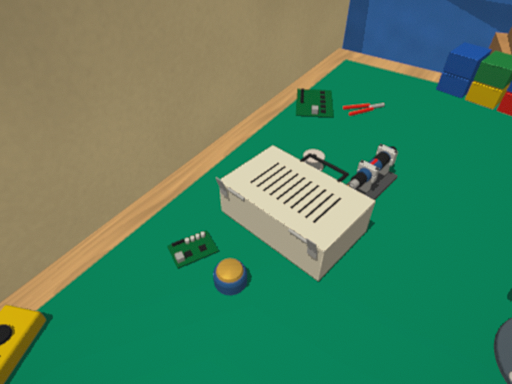

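View pics/top0.png

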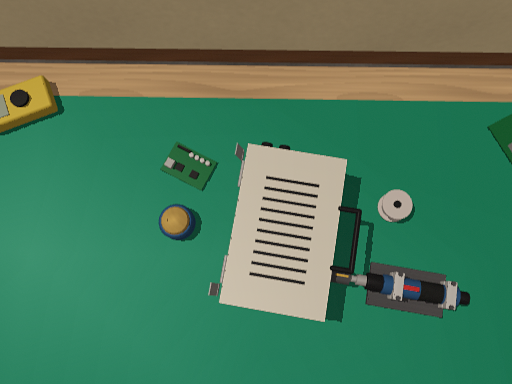

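The top view shows the case at about (285,232), its handle on the right near (355,240), the driver at (410,288), the knobs at the top (275,147), and the hinge on the left. The side view shows the same layout.

```bash
python3 - <<'E'
from h import *
c=manip.camera_model('top'); z=np.load('top0.npz'); p,d=z['p'],z['d']
P=pts(c,d)
hsv=cv2.cvtColor(p,cv2.COLOR_RGB2HSV)
m=(P[...,2]>0.10)&(P[...,2]<0.125)&(d>0)&(P[...,0]>0.1)
m=m.astype(np.uint8)
m[:, :215]=0; m[:,420:]=0
# lid: big block, opened to remove handle
mo=cv2.morphologyEx(m,cv2.MORPH_CLOSE,np.ones((7,7)));mo=cv2.morphologyEx(mo,cv2.MORPH_OPEN,np.ones((25,25)))
print('lid z',np.median(P[mo>0][:,2]))
cs,_=cv2.findContours(mo,cv2.RETR_EXTERNAL,cv2.CHAIN_APPROX_NONE);k=max(cs,key=cv2.contourArea)[:,0]
W=P[k[:,1],k[:,0]][:,:2].astype(np.float32); r=cv2.minAreaRect(W);print(r); print(cv2.boxPoints(r))
# handle: dark px at z 0.09-.125, right of the lid
h=(hsv[...,2]<60)&(P[...,2]>0.09)&(P[...,2]<0.13); h[:,:325]=0; h[:, 366:]=0;h[:200]=0;h[275:]=0
H=P[h]; print(len(H),H.min(0),H.max(0),H.mean(0)); rr=cv2.minAreaRect(H[:,:2].astype(np.float32));print(rr); print(cv2.boxPoints(rr))
E
```

```text
lid z 0.11364806673548944
((0.5789119601249695, -0.03354811668395996), (0.22607176005840302, 0.329311341047287), 82.81206512451172)
[[ 0.40140676 -0.12509322]
 [ 0.7281301  -0.16629809]
 [ 0.75641716  0.05799699]
 [ 0.42969382  0.09920186]]
546 [ 0.48722544 -0.16928837  0.11120672] [ 0.6102874  -0.11186201  0.1212384 ] [ 0.54609293 -0.14946305  0.11647757]
((0.548474133014679, -0.1412203013896942), (0.04194743186235428, 0.11977606266736984), 81.04609680175781)
[[ 0.48605156 -0.15261747]
 [ 0.604368   -0.17125939]
 [ 0.6108967  -0.12982313]
 [ 0.4925803  -0.11118121]]
```

```bash
cat >> h.py <<'E'
def ray(c,uv,z):
    uv=np.atleast_2d(uv).astype(float)
    D=np.c_[(uv[:,0]-c['cx'])/c['fx'],-(uv[:,1]-c['cy'])/c['fy'],-np.ones(len(uv))]@att(c).T
    o=np.array(c['origin']); return o+D*((z-o[2])/D[:,2])[:,None]
E
python3 - <<'E'
from h import *
c=manip.camera_model('top'); z=np.load('top0.npz'); p,d=z['p'],z['d']
hsv=cv2.cvtColor(p,cv2.COLOR_RGB2HSV)
print(hsv[230,245],hsv[300,300],hsv[240,355],hsv[180,222])
m=((hsv[...,2]>170)&(hsv[...,1]<70)).astype(np.uint8); m[:130]=0; m[:,:205]=0; m[:,372:]=0
m=cv2.morphologyEx(m,cv2.MORPH_CLOSE,np.ones((9,9)));m=cv2.morphologyEx(m,cv2.MORPH_OPEN,np.ones((21,21)))
k=max(cv2.findContours(m,cv2.RETR_EXTERNAL,cv2.CHAIN_APPROX_NONE)[0],key=cv2.contourArea)[:,0]
r=cv2.minAreaRect(ray(c,k,0.1125)[:,:2].astype(np.float32));print(r,cv2.boxPoints(r))
h=(hsv[...,2]<60).astype(np.uint8); 
n,l,s,ce=cv2.connectedComponentsWithStats(h)
for i in range(1,n):
    if s[i,4]>80: print(s[i],ce[i])
o=p.copy();o[m>0,0]=255; o=o[130:330,200:480]; o=cv2.resize(o,None,fx=2.8,fy=2.8,interpolation=cv2.INTER_NEAREST);cv2.imwrite('pics/c1.png',o[:,:,::-1])
E
```

```text
[ 18  39 198] [ 19  39 197] [18 28 45] [ 78 181 124]
((0.5660136342048645, -0.027879886329174042), (0.19316448271274567, 0.29901790618896484), 81.51472473144531) [[ 0.40389004 -0.10134409]
 [ 0.6996348  -0.14546575]
 [ 0.72813725  0.04558432]
 [ 0.43239248  0.08970597]]
[ 10  90  19  17 247] [19.22672065 97.99190283]
[266 177  53  10 109] [292.75229358 181.34862385]
[265 187  52  10 109] [290.88990826 191.66972477]
[263 197  53  11 105] [289.18095238 202.12380952]
[330 205  32  81 695] [348.67769784 245.41438849]
[176 208  20  33 117] [189.5982906  227.39316239]
[261 208  53  11 106] [288.29245283 212.8490566 ]
[259 218  54  11 102] [286.50980392 223.49019608]
[257 229  54  11 106] [284.94339623 234.24528302]
[256 240  53  11  96] [282.90625 245.0625 ]
[254 251  54  11  97] [281.45360825 256.04123711]
[252 262  54  11  94] [279.41489362 267.        ]
[364 271  20  33 338] [373.85502959 282.73372781]
[250 273  54  11  92] [276.80434783 277.9673913 ]
[417 280  27  25 500] [431.056 292.362]
[459 291  11  15 126] [464.36507937 298.49206349]
```

View pics/c1.png

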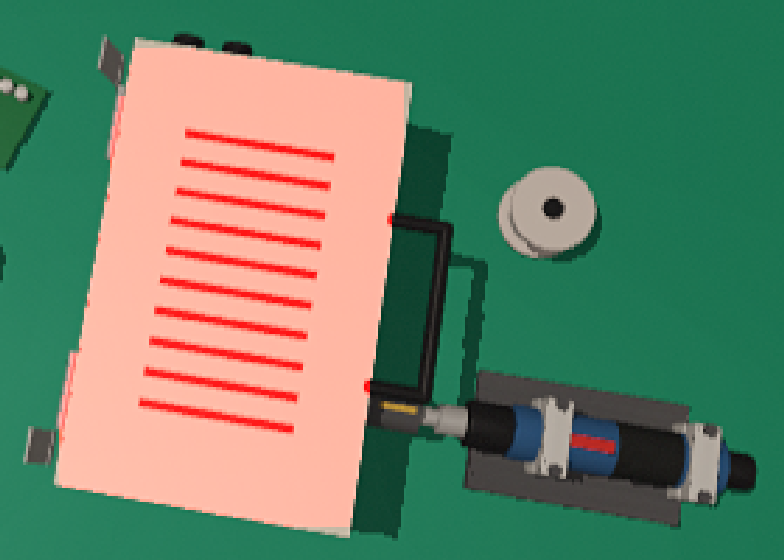

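The overlay shows the mask fits the lid (193×299 mm). The handle bar runs from about (447,228) to (427,395) in the crop. The socket with its yellow stripe is at (400,408).

```bash
cat >> h.py <<'E'
YAW=np.radians(81.2); CX=np.array([np.cos(YAW),np.sin(YAW),0]); CY=np.array([-np.sin(YAW),np.cos(YAW),0]); CO=np.array([0.5665,-0.0285,0])
def c2w(p): p=np.atleast_2d(p); return CO+p[:,:1]*CX+p[:,1:2]*CY+p[:,2:]*np.array([0,0,1])
def w2c(p): p=np.atleast_2d(p)-CO; return np.c_[p@CX,p@CY,p[:,2]]
E
python3 - <<'E'
from h import *
c=manip.camera_model('top')
sl=ray(c,[[292.75,181.35],[276.8,277.97]],.1125); print('slots',sl, np.degrees(np.arctan2(*(sl[0]-sl[1])[:2][::-1])))
tips=ray(c,[[266,177.5],[319,186.5]],.1125)
b=ray(c,[[200+447/2.8,130+228/2.8],[200+427/2.8,130+395/2.8]],.112); print('bar',b,b.mean(0),np.degrees(np.arctan2(*(b[0]-b[1])[:2][::-1])))
r=np.array([[ 0.40389004,-0.10134409,0],[ 0.6996348,-0.14546575,0],[ 0.72813725,0.04558432,0],[ 0.43239248,0.08970597,0]])
print(w2c(r)*1000,w2c(b)*1000,w2c(sl)*1000)
print('stripe',w2c(ray(c,[[200+400/2.8,130+408/2.8]],.08))*1000)
print('handle pred',c2w([-.129,0,.112]),'bolt',c2w([-.077,.065,.068]))
print('things',w2c(ray(c,[[398,204]],.04))*1000,w2c(ray(c,[[177,221],[190,167]],.04))*1000)
E
```

```text
slots [[ 0.65544768 -0.04463902  0.1125    ]
 [ 0.47720369 -0.01733323  0.1125    ]] -8.709620326774605
bar [[ 0.60117865 -0.1677634   0.112     ]
 [ 0.49259498 -0.15272587  0.112     ]] [ 0.54688682 -0.16024463  0.112     ] -7.88462777338544
[[ -96.86361788  149.55166355    0.        ]
 [ -95.22113509 -149.461691      0.        ]
 [  97.94043751 -148.4006663     0.        ]
 [  96.29794331  150.6126966     0.        ]] [[-132.31870412  -55.57575682  112.        ]
 [-134.06994689   54.03023726  112.        ]] [[ -2.34130706 -90.36965928 112.5       ]
 [ -2.62575318  89.95350645 112.5       ]]
stripe [[-123.58146668   63.55297226   80.        ]]
handle pred [[ 0.54676483 -0.15598146  0.112     ]] bolt [[ 0.49048525 -0.09464951  0.068     ]]
things [[-218.68093486  -97.86973235   40.        ]] [[ 211.15662637   12.71133899   40.        ]
 [ 208.0618132  -101.36613056   40.        ]]
```

```bash
sed -i 's/CO=np.array(.*$/CO=np.array([0.5661,-0.0310,0])/' h.py
python3 -m crank '[{"dp":[-0.054,-0.049,0],"delta_rot":[0,0,0],"fingers":-0.44},{"dp":[-0.054,-0.049,0],"delta_rot":[0,0,0],"fingers":-0.44},{"dp":[-0.054,-0.049,0],"delta_rot":[0,0,0],"fingers":-0.44},{"dp":[-0.054,-0.049,0],"delta_rot":[0,0,0],"fingers":-0.44},{"dp":[-0.054,-0.049,0],"delta_rot":[0,0,0],"fingers":-0.44},{"dp":[-0.054,-0.049,0],"delta_rot":[0,0,0],"fingers":-0.44},{"dp":[-0.054,-0.049,0],"delta_rot":[0,0,0],"fingers":-0.44},{"dp":[-0.054,-0.049,0],"delta_rot":[0,0,0],"fingers":-0.44},{"dp":[-0.054,-0.049,0],"delta_rot":[0,0,0],"fingers":-0.44},{"dp":[-0.054,-0.049,0],"delta_rot":[0,0,0],"fingers":-0.44},{"dp":[-0.054,-0.049,0],"delta_rot":[0,0,0],"fingers":-0.44},{"dp":[-0.054,-0.049,0],"delta_rot":[0,0,-0.011],"fingers":-0.44}]' 20
cat > go.py <<'E'
import sys
from h import *
# remaining shift in tool axes (units of 0.5 m) to put the grasp point at a case-frame point; args mm
s=manip.sense(); T=R.from_quat(s['tool_rot']); g=s['tcp_pos']+T.apply([0,0,.054])
print('t',s['t'],'grasp case mm',(w2c(g)*1000).round(1),'gap',s['finger_gap']*85,'gf',s['gripper_force'],'F',s['force'].round(1),'q',s['q'].round(2))
M=T.as_matrix(); print('tool x,y,z in case',(M.T@np.c_[CX,CY,[0,0,1]]).round(3).tolist())
if len(sys.argv)>1:
    w=c2w(np.array(sys.argv[1:4],float)/1000)[0]-g; print('dp total', (M.T@w/.5).round(4))
E
python3 go.py -129 0 172
```

```text
t: 1.1
tcp_pos: [0.3896, 0.2496, 0.3038]
tool_rot: [0.076, 0.997, -0.0, -0.0]
force: [0.5, 1.0, 0.3]
finger_gap: 0.283
gripper_force: 0.0
t 1.1 grasp case mm [[250.2 217.4 249.8]] gap 24.061120752946643 gf 0.0 F [0.5 1.  0.3] q [ 0.33  0.31  1.83  0.    1.01 -1.09]
tool x,y,z in case [[-0.001, 1.0, 0.0], [1.0, 0.001, -0.0], [-0.0, 0.0, -1.0]]
dp total [-0.4341 -0.7589  0.1555]
```

```bash
python3 -m crank '[{"dp":[-0.036,-0.063,0.006],"delta_rot":[0,0,0],"fingers":-0.44},{"dp":[-0.036,-0.063,0.006],"delta_rot":[0,0,0],"fingers":-0.44},{"dp":[-0.036,-0.063,0.006],"delta_rot":[0,0,0],"fingers":-0.44},{"dp":[-0.036,-0.063,0.006],"delta_rot":[0,0,0],"fingers":-0.44},{"dp":[-0.036,-0.063,0.006],"delta_rot":[0,0,0],"fingers":-0.44},{"dp":[-0.036,-0.063,0.006],"delta_rot":[0,0,0],"fingers":-0.44},{"dp":[-0.036,-0.063,0.006],"delta_rot":[0,0,0],"fingers":-0.44},{"dp":[-0.036,-0.063,0.006],"delta_rot":[0,0,0],"fingers":-0.44},{"dp":[-0.036,-0.063,0.006],"delta_rot":[0,0,0],"fingers":-0.44},{"dp":[-0.036,-0.063,0.006],"delta_rot":[0,0,0],"fingers":-0.44},{"dp":[-0.036,-0.063,0.006],"delta_rot":[0,0,0],"fingers":-0.44},{"dp":[-0.036,-0.063,0.006],"delta_rot":[0,0,0],"fingers":-0.44}]'
python3 go.py -129 0 112
python3 - <<'E'
from h import *
c,p,d=snap('wrist','w1.png'); print(c)
v,u=200,250
E
```

```text
t: 2.1
tcp_pos: [0.5448, -0.1572, 0.2674]
tool_rot: [0.077, 0.997, 0.0, -0.0]
force: [0.4, 0.6, 0.2]
finger_gap: 0.28
gripper_force: 0.0
t 2.1 grasp case mm [[-127.9    1.8  213.4]] gap 23.775960274410302 gf 0.0 F [0.4 0.6 0.2] q [-0.48  0.5   1.62  0.    1.03 -1.89]
tool x,y,z in case [[0.001, 1.0, 0.001], [1.0, -0.001, 0.0], [0.0, 0.001, -1.0]]
dp total [-0.0038 -0.0023  0.2027]
{'fx': 297.3186396354542, 'fy': 297.3186396354542, 'cx': 256.5373155449747, 'cy': 191.30736687161266, 'origin': array([ 0.47470035, -0.14703239,  0.33776328]), 'attitude': array([-0.1055232 , -0.0913186 ,  0.64392396,  0.75225508])}
```

View pics/w1.png

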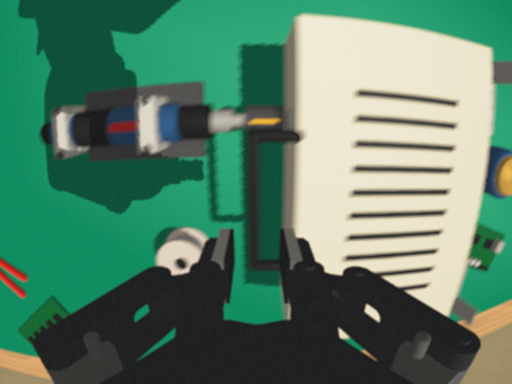

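The wrist view shows the bar at column 257 (rows 135 to 265), centred between the finger pads (columns 232 and 283). I'll check it numerically by fisheye ray.

```bash
cat >> h.py <<'E'
def fray(c,uv,z):
    uv=np.atleast_2d(uv).astype(float); x=uv[:,0]-c['cx']; y=uv[:,1]-c['cy']; r=np.hypot(x,y)/c['fx']; k=np.where(r>1e-6,np.sin(r)/np.maximum(r,1e-6),1)/c['fx']
    D=np.c_[x*k,-y*k,-np.cos(r)]@att(c).T; o=np.array(c['origin']); return o+D*((z-o[2])/D[:,2])[:,None]
E
python3 - <<'E'
from h import *
c=manip.camera_model('wrist')
print(w2c(fray(c,[[257,155],[257,200],[257,240],[257,265],[260,137]],.114))*1000)
E
```

```text
[[-135.15261209   31.27066719  114.        ]
 [-135.29062686   -4.63164619  114.        ]
 [-135.4202463   -39.63510965  114.        ]
 [-135.50743939  -63.84803391  114.        ]
 [-132.84600888   45.03115636  114.        ]]
```

```bash
python3 - <<'E'
from h import *
c,p,d=snap('wrist'); g=p.astype(int).sum(2)
for v in (160,190,215):
    print(v,g[v,236:300].tolist())
    u=[i for i in range(240,285) if g[v,i]<110]; print(u[0],u[-1],w2c(fray(c,[[np.mean(u),v]],.114))*1000)
E
```

```text
160 [336, 330, 335, 333, 332, 331, 341, 341, 337, 336, 330, 340, 336, 304, 216, 160, 145, 165, 148, 164, 157, 149, 145, 139, 107, 94, 84, 101, 115, 128, 149, 170, 171, 145, 108, 104, 135, 154, 158, 157, 162, 163, 156, 158, 152, 143, 164, 145, 158, 159, 148, 150, 148, 159, 148, 146, 153, 209, 262, 316, 335, 335, 333, 337]
260 271 [[-129.45217466   27.38773558  114.        ]]
190 [318, 316, 322, 331, 314, 317, 317, 322, 320, 323, 325, 318, 323, 335, 304, 226, 168, 157, 157, 156, 160, 176, 147, 148, 114, 95, 93, 97, 104, 128, 135, 153, 155, 143, 111, 108, 126, 132, 158, 156, 146, 154, 159, 154, 147, 144, 157, 163, 154, 151, 151, 152, 144, 150, 155, 162, 173, 236, 305, 332, 333, 337, 330, 327]
261 271 [[-129.62955623    3.57733431  114.        ]]
215 [219, 230, 237, 228, 217, 192, 158, 164, 153, 172, 197, 183, 209, 233, 222, 212, 172, 142, 159, 152, 143, 162, 157, 134, 109, 84, 99, 95, 96, 103, 124, 148, 135, 132, 110, 118, 127, 145, 145, 155, 143, 157, 144, 148, 151, 156, 146, 138, 154, 159, 157, 150, 149, 147, 153, 168, 224, 284, 328, 330, 333, 331, 327, 339]
260 265 [[-130.91886274  -17.3345582   114.        ]]
```

```bash
python3 -m crank '[{"dp":[-0.003,-0.003,0.026],"delta_rot":[0,0,0],"fingers":-0.44},{"dp":[0,0,0.026],"delta_rot":[0,0,0],"fingers":-0.44},{"dp":[0,0,0.026],"delta_rot":[0,0,0],"fingers":-0.44},{"dp":[0,0,0.026],"delta_rot":[0,0,0],"fingers":-0.44},{"dp":[0,0,0.026],"delta_rot":[0,0,0],"fingers":-0.44},{"dp":[0,0,0.026],"delta_rot":[0,0,0],"fingers":-0.44},{"dp":[0,0,0.026],"delta_rot":[0,0,0],"fingers":-0.44},{"dp":[0,0,0.015],"delta_rot":[0,0,0],"fingers":-0.44},{"dp":[0,0,0],"delta_rot":[0,0,0],"fingers":-1},{"dp":[0,0,0],"delta_rot":[0,0,0],"fingers":-1},{"dp":[0,0,0],"delta_rot":[0,0,0],"fingers":-1},{"dp":[0,0,0],"delta_rot":[0,0,0],"fingers":-1}]' 25
python3 go.py -129 0 112; python3 - <<'E'
import numpy as np
# arc in tool (y=+case x, z=-case z): bar starts at (-224,+2) about hinge
r=224;a0=np.arctan2(2,-224)
th=np.linspace(0,1.80,31)
y=r*np.cos(a0-th);z=r*np.sin(a0-th)
print(np.c_[th[1:],np.diff(y)/500,-np.diff(z)/500].round(4).tolist())
E
```

```text
t: 3.2
tcp_pos: [0.5446, -0.157, 0.1695]
tool_rot: [0.076, 0.997, 0.0, -0.002]
force: [-4.7, -1.4, -1.7]
finger_gap: 0.106
gripper_force: 25.6
t 3.2 grasp case mm [[-127.8    2.1  115.5]] gap 9.03316144538584 gf 25.640765726566315 F [-4.7 -1.4 -1.7] q [-0.48  0.64  1.69 -0.    0.81 -1.89]
tool x,y,z in case [[-0.001, 1.0, 0.003], [1.0, 0.001, -0.0], [-0.0, 0.003, -1.0]]
dp total [-0.0043 -0.0024  0.007 ]
[[0.06, 0.001, -0.0269], [0.12, 0.0027, -0.0267], [0.18, 0.0043, -0.0265], [0.24, 0.0058, -0.0262], [0.3, 0.0074, -0.0258], [0.36, 0.0089, -0.0253], [0.42, 0.0104, -0.0248], [0.48, 0.0119, -0.0241], [0.54, 0.0133, -0.0233], [0.6, 0.0147, -0.0225], [0.66, 0.016, -0.0216], [0.72, 0.0173, -0.0206], [0.78, 0.0185, -0.0195], [0.84, 0.0196, -0.0184], [0.9, 0.0207, -0.0171], [0.96, 0.0217, -0.0159], [1.02, 0.0226, -0.0145], [1.08, 0.0234, -0.0132], [1.14, 0.0242, -0.0117], [1.2, 0.0248, -0.0103], [1.26, 0.0254, -0.0088], [1.32, 0.0259, -0.0072], [1.38, 0.0263, -0.0057], [1.44, 0.0266, -0.0041], [1.5, 0.0268, -0.0025], [1.56, 0.0269, -0.0009], [1.62, 0.0269, 0.0008], [1.68, 0.0268, 0.0024], [1.74, 0.0266, 0.004], [1.8, 0.0263, 0.0056]]
```

```bash
python3 -m crank '[{"dp":[0,0.001,-0.027],"delta_rot":[0,0,0],"fingers":-1},{"dp":[0,0.0027,-0.0267],"delta_rot":[0,0,0],"fingers":-1},{"dp":[0,0.0043,-0.0265],"delta_rot":[0,0,0],"fingers":-1},{"dp":[0,0.0058,-0.0262],"delta_rot":[0,0,0],"fingers":-1},{"dp":[0,0.0074,-0.0258],"delta_rot":[0,0,0],"fingers":-1},{"dp":[0,0.0089,-0.0253],"delta_rot":[0,0,0],"fingers":-1},{"dp":[0,0.0104,-0.0248],"delta_rot":[0,0,0],"fingers":-1},{"dp":[0,0.0119,-0.0241],"delta_rot":[0,0,0],"fingers":-1},{"dp":[0,0.0133,-0.0233],"delta_rot":[0,0,0],"fingers":-1},{"dp":[0,0.0147,-0.0225],"delta_rot":[0,0,0],"fingers":-1}]'
python3 go.py -90.8 0 237
```

```text
t: 4.03
tcp_pos: [0.5505, -0.1173, 0.2965]
tool_rot: [0.077, 0.997, -0.001, -0.002]
force: [-4.8, -2.4, -1.4]
finger_gap: 0.102
gripper_force: 24.4
t 4.0333 grasp case mm [[-87.7   2.4 242.5]] gap 8.673840232082158 gf 24.35740202665329 F [-4.8 -2.4 -1.4] q [-0.41  0.45  1.6  -0.    1.09 -1.82]
tool x,y,z in case [[-0.0, 1.0, 0.003], [1.0, 0.0, -0.001], [-0.001, 0.003, -1.0]]
dp total [-0.0048 -0.0062  0.0109]
```

```bash
python3 -m crank '[{"dp":[0,0.016,-0.0216],"delta_rot":[0,0,0],"fingers":-1},{"dp":[0,0.0173,-0.0206],"delta_rot":[0,0,0],"fingers":-1},{"dp":[0,0.0185,-0.0195],"delta_rot":[0,0,0],"fingers":-1},{"dp":[0,0.0196,-0.0184],"delta_rot":[0,0,0],"fingers":-1},{"dp":[0,0.0207,-0.0171],"delta_rot":[0,0,0],"fingers":-1},{"dp":[0,0.0217,-0.0159],"delta_rot":[0,0,0],"fingers":-1},{"dp":[0,0.0226,-0.0145],"delta_rot":[0,0,0],"fingers":-1},{"dp":[0,0.0234,-0.0132],"delta_rot":[0,0,0],"fingers":-1},{"dp":[0,0.0242,-0.0117],"delta_rot":[0,0,0],"fingers":-1},{"dp":[0,0.0248,-0.0103],"delta_rot":[0,0,0],"fingers":-1}]'
python3 go.py
```

```text
t: 4.87
tcp_pos: [0.5664, -0.0142, 0.379]
tool_rot: [0.077, 0.997, -0.001, -0.001]
force: [-6.4, -2.6, 3.0]
finger_gap: 0.104
gripper_force: 25.4
t 4.8667 grasp case mm [[ 16.5   2.4 325. ]] gap 8.864295845660697 gf 25.375286042690277 F [-6.4 -2.6  3. ] q [-0.22  0.37  1.49 -0.    1.29 -1.64]
tool x,y,z in case [[-0.0, 1.0, 0.002], [1.0, 0.0, -0.003], [-0.003, 0.002, -1.0]]
```

```bash
python3 -m crank '[{"dp":[0,0.0254,-0.0088],"delta_rot":[0,0,0],"fingers":-1},{"dp":[0,0.0259,-0.0072],"delta_rot":[0,0,0],"fingers":-1},{"dp":[0,0.0263,-0.0057],"delta_rot":[0,0,0],"fingers":-1},{"dp":[0,0.0266,-0.0041],"delta_rot":[0,0,0],"fingers":-1},{"dp":[0,0.0268,-0.0025],"delta_rot":[0,0,0],"fingers":-1},{"dp":[0,0.0269,-0.0009],"delta_rot":[0,0,0],"fingers":-1},{"dp":[0,0.0269,0.0008],"delta_rot":[0,0,0],"fingers":-1},{"dp":[0,0.0268,0.0024],"delta_rot":[0,0,0],"fingers":-1}]'
python3 go.py 153 0 327
```

```text
t: 5.53
tcp_pos: [0.5826, 0.0916, 0.391]
tool_rot: [0.076, 0.997, 0.0, -0.001]
force: [-3.1, -0.0, -1.3]
finger_gap: 0.103
gripper_force: 25.5
t 5.5333 grasp case mm [[123.7   2.5 337. ]] gap 8.746879037347187 gf 25.503914952278137 F [-3.1 -0.  -1.3] q [-0.03  0.39  1.41  0.    1.34 -1.45]
tool x,y,z in case [[-0.001, 1.0, 0.002], [1.0, 0.001, 0.0], [0.0, 0.002, -1.0]]
dp total [-0.0052  0.0586  0.02  ]
```

```bash
python3 -m crank '[{"dp":[0,0.0266,0.004],"delta_rot":[0,0,0],"fingers":-1},{"dp":[0,0.0263,0.0056],"delta_rot":[0,0,0],"fingers":-1},{"dp":[0,0,0],"delta_rot":[0,0,0],"fingers":-1},{"dp":[0,0,0],"delta_rot":[0,0,0],"fingers":-0.3},{"dp":[0,0,0],"delta_rot":[0,0,0],"fingers":-0.3},{"dp":[0,0,0],"delta_rot":[0,0,0],"fingers":-0.3},{"dp":[0,0,0],"delta_rot":[0,0,0],"fingers":-0.3}]'
python3 go.py 153 0 327
python3 -m crank '[{"dp":[0,0,-0.02],"delta_rot":[0,0,0],"fingers":-0.3},{"dp":[0,0,-0.02],"delta_rot":[0,0,0],"fingers":-0.3},{"dp":[0,0,-0.02],"delta_rot":[0,0,0],"fingers":-0.3},{"dp":[0,0,-0.02],"delta_rot":[0,0,0],"fingers":-0.3},{"dp":[0,0,-0.02],"delta_rot":[0,0,0],"fingers":-0.3}]'
python3 go.py; python3 - <<'E'
from h import *
snap('top','t2.png')
E
```

```text
t: 6.12
tcp_pos: [0.5888, 0.1162, 0.3856]
tool_rot: [0.077, 0.997, 0.0, 0.001]
force: [0.0, 0.4, 0.2]
finger_gap: 0.354
gripper_force: 0.0
t 6.1167 grasp case mm [[149.   -0.  331.6]] gap 30.075387564345572 gf 0.0 F [0.  0.4 0.2] q [ 0.01  0.41  1.4   0.    1.33 -1.41]
tool x,y,z in case [[0.001, 1.0, -0.002], [1.0, -0.001, 0.0], [0.0, -0.002, -1.0]]
dp total [0.0001 0.008  0.0091]
t: 6.53
tcp_pos: [0.5886, 0.1164, 0.4369]
tool_rot: [0.077, 0.997, 0.0, 0.001]
force: [0.4, 0.4, -0.8]
finger_gap: 0.353
gripper_force: 0.0
t 6.5333 grasp case mm [[1.491e+02 3.000e-01 3.829e+02]] gap 29.976846827941337 gf 0.0 F [ 0.4  0.4 -0.8] q [ 0.01  0.37  1.32  0.    1.45 -1.41]
tool x,y,z in case [[0.0, 1.0, -0.002], [1.0, -0.0, 0.0], [0.0, -0.002, -1.0]]
```

View pics/t2.png

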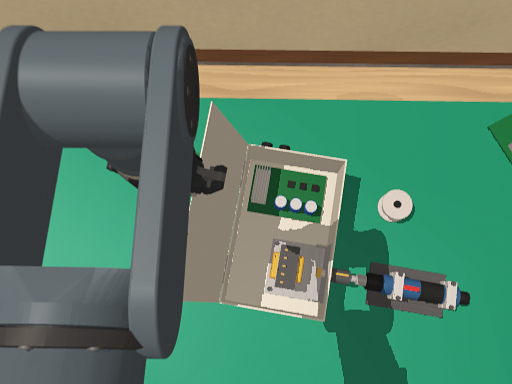

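Top view: the lid is open and lying back (left, edge at about x=190–240). The transformer is at (288,268) and the bolt gap is near (319,272). The spool, at (397,205), hasn't moved.

```bash
python3 -m crank '[{"dp":[0.0118,-0.04,0],"delta_rot":[0,0,0],"fingers":-0.1},{"dp":[0.0118,-0.04,0],"delta_rot":[0,0,0],"fingers":-0.1},{"dp":[0.0118,-0.04,0],"delta_rot":[0,0,0],"fingers":-0.1},{"dp":[0.0118,-0.04,0],"delta_rot":[0,0,0],"fingers":-0.1},{"dp":[0.0118,-0.04,0],"delta_rot":[0,0,0],"fingers":-0.1},{"dp":[0.0118,-0.04,0.02],"delta_rot":[0,0,0],"fingers":-0.1},{"dp":[0.0118,-0.04,0.02],"delta_rot":[0,0,0],"fingers":-0.1},{"dp":[0.0118,-0.04,0.03],"delta_rot":[0,0,0],"fingers":-0.1},{"dp":[0.0118,-0.04,0.03],"delta_rot":[0,0,0],"fingers":-0.1},{"dp":[0.0118,-0.04,0.03],"delta_rot":[0,0,0],"fingers":-0.1},{"dp":[0.0118,-0.04,0.03],"delta_rot":[0,0,0],"fingers":-0.1}]'
python3 -m crank '[{"dp":[0,0,0],"delta_rot":[0,0,0.0192],"fingers":-0.1},{"dp":[0,0,0],"delta_rot":[0,0,0.0192],"fingers":-0.1},{"dp":[0,0,0],"delta_rot":[0,0,0.0192],"fingers":-0.1},{"dp":[0,0,0],"delta_rot":[0,0,0.0192],"fingers":-0.1},{"dp":[0,0,0],"delta_rot":[0,0,0.0192],"fingers":-0.1},{"dp":[0,0,0],"delta_rot":[0,0,0.0192],"fingers":-0.1},{"dp":[0,0,0],"delta_rot":[0,0,0.0192],"fingers":-0.1},{"dp":[0,0,0],"delta_rot":[0,0,0.0192],"fingers":-0.1},{"dp":[0,0,0],"delta_rot":[0,0,0.0192],"fingers":-0.1},{"dp":[0,0,0],"delta_rot":[0,0,0.0192],"fingers":-0.1},{"dp":[0,0,0],"delta_rot":[0,0,0.0192],"fingers":-0.1},{"dp":[0,0,0],"delta_rot":[0,0,0.0192],"fingers":-0.1}]' >/dev/null
python3 -m crank '[{"dp":[0,0,0],"delta_rot":[0,0,0.0192],"fingers":-0.1},{"dp":[0,0,0],"delta_rot":[0,0,0],"fingers":-0.1}]' >/dev/null
python3 go.py -72 65 180
python3 - <<'E'
from h import *
c,p,d=snap('wrist','w2.png'); np.savez('w2.npz',p=p,o=c['origin'],a=c['attitude'])
E
```

```text
t: 7.5
tcp_pos: [0.4901, -0.0918, 0.3551]
tool_rot: [0.077, 0.997, -0.0, 0.001]
force: [0.1, -0.8, -0.8]
finger_gap: 0.448
gripper_force: 0.0
t 8.6667 grasp case mm [[-70.9  65.3 301.6]] gap 38.030307096150906 gf 0.0 F [ 0.8 -0.8 -0.4] q [-0.41  0.29  1.68  0.    1.17 -0.25]
tool x,y,z in case [[1.0, 0.0, -0.0], [0.0, -1.0, 0.001], [-0.0, -0.001, -1.0]]
dp total [-0.0022  0.0004  0.2432]
```

View pics/w2.png

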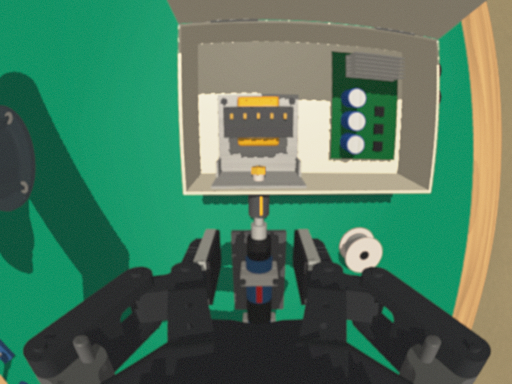

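The wrist view shows the yellow bolt head at about (258,170), just above the bracket edge (row 180), in line with the fingers' centre. The winding is at (258,140).

```bash
cat > bolt.py <<'E'
from h import *
import sys
c,p,d=snap('wrist',sys.argv[1] if len(sys.argv)>1 else None)
v0,v1,u0,u1=[int(x) for x in sys.argv[2:6]] if len(sys.argv)>2 else (155,190,235,280)
hsv=cv2.cvtColor(p,cv2.COLOR_RGB2HSV); m=((hsv[...,1]>130)&(hsv[...,2]>110)&(hsv[...,0]>12)&(hsv[...,0]<32)).astype(np.uint8)
m[:v0]=0;m[v1:]=0;m[:,:u0]=0;m[:,u1:]=0
n,l,s,ce=cv2.connectedComponentsWithStats(m)
for i in range(1,n):
    if s[i,4]>8:
        x,y,w,h,a=s[i]; print(s[i],ce[i],(w2c(fray(c,[ce[i],[x,y+h/2],[x+w,y+h/2],[x+w/2,y],[x+w/2,y+h]],.075))*1000).round(1).tolist())
E
python3 bolt.py
```

```text
[251 166  15   9 104] [258.    170.125] [[-75.6, 63.9, 75.0], [-76.0, 72.3, 75.0], [-76.0, 54.2, 75.0], [-70.5, 63.3, 75.0], [-81.6, 63.3, 75.0]]
```

```bash
python3 -m crank '[{"dp":[-0.002,0.003,0.03],"delta_rot":[0,0,0],"fingers":-0.1},{"dp":[0,0,0.04],"delta_rot":[0,0,0],"fingers":-0.1},{"dp":[0,0,0.04],"delta_rot":[0,0,0],"fingers":-0.1},{"dp":[0,0,0.04],"delta_rot":[0,0,0],"fingers":-0.1},{"dp":[0,0,0.04],"delta_rot":[0,0,0],"fingers":-0.1},{"dp":[0,0,0.04],"delta_rot":[0,0,0],"fingers":-0.1},{"dp":[0,0,0.04],"delta_rot":[0,0,0],"fingers":-0.1},{"dp":[0,0,0.03],"delta_rot":[0,0,0],"fingers":-0.1},{"dp":[0,0,0],"delta_rot":[0,0,0],"fingers":-0.1}]' >/dev/null
python3 go.py -72 64 68; python3 bolt.py w3.png 100 300 215 300
```

```text
t 9.5167 grasp case mm [[-71.5  65.7 148.7]] gap 38.485246646805834 gf 0.0 F [0.  0.1 0.2] q [-0.41  0.52  1.84 -0.    0.79 -0.26]
tool x,y,z in case [[1.0, 0.005, 0.001], [0.005, -1.0, -0.006], [0.001, 0.006, -1.0]]
dp total [-0.0012  0.0044  0.1613]
[225 100  73   4 290] [261.         101.48965517] [[2.7, 64.0, 75.0], [2.5, 87.8, 75.0], [2.8, 39.6, 75.0], [3.7, 63.7, 75.0], [1.0, 63.7, 75.0]]
[234 117   6  10  55] [236.72727273 121.47272727] [[-10.6, 80.0, 75.0], [-11.0, 81.8, 75.0], [-11.0, 77.9, 75.0], [-7.7, 79.8, 75.0], [-14.3, 79.9, 75.0]]
[259 116   6  11  59] [261.38983051 121.16949153] [[-10.4, 63.7, 75.0], [-10.7, 65.3, 75.0], [-10.6, 61.3, 75.0], [-7.0, 63.3, 75.0], [-14.3, 63.3, 75.0]]
[283 117   6  10  53] [285.73584906 121.33962264] [[-10.3, 47.6, 75.0], [-10.8, 49.4, 75.0], [-10.7, 45.4, 75.0], [-7.4, 47.4, 75.0], [-14.1, 47.3, 75.0]]
[215 118   1   9   9] [215. 122.] [[-10.8, 94.6, 75.0], [-11.2, 94.6, 75.0], [-11.2, 93.9, 75.0], [-8.1, 94.2, 75.0], [-14.2, 94.3, 75.0]]
[226 160  71  13 840] [260.87619048 166.38095238] [[-41.0, 63.8, 75.0], [-41.2, 87.6, 75.0], [-40.9, 39.2, 75.0], [-36.6, 63.5, 75.0], [-45.6, 63.4, 75.0]]
[249 205  24  17 360] [260.89166667 213.2       ] [[-74.8, 63.6, 75.0], [-75.1, 72.0, 75.0], [-75.0, 55.0, 75.0], [-68.6, 63.5, 75.0], [-81.5, 63.4, 75.0]]
```

View pics/w3.png

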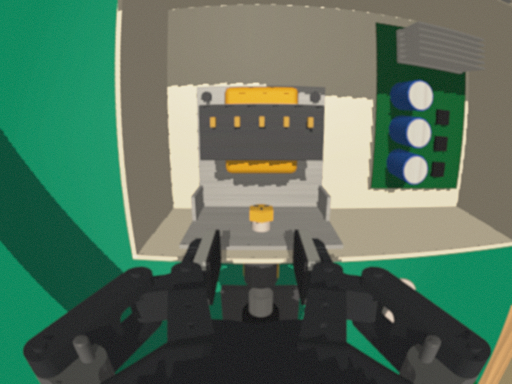

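The wrist view shows the bolt head at (261,213), 75 mm high and in line between the fingers. The gap is clear and the winding face is at row 172.

```bash
python3 -m crank '[{"dp":[0,0.004,0.02],"delta_rot":[0,0,0],"fingers":-0.1},{"dp":[0,0,0.02],"delta_rot":[0,0,0],"fingers":-0.1},{"dp":[0,0,0.02],"delta_rot":[0,0,0],"fingers":-0.1},{"dp":[0,0,0.02],"delta_rot":[0,0,0],"fingers":-0.1},{"dp":[0,0,0.02],"delta_rot":[0,0,0],"fingers":-0.1},{"dp":[0,0,0.02],"delta_rot":[0,0,0],"fingers":-0.1},{"dp":[0,0,0.02],"delta_rot":[0,0,0],"fingers":-0.1},{"dp":[0,0,0.02],"delta_rot":[0,0,0],"fingers":-0.1},{"dp":[0,0,0],"delta_rot":[0,0,0],"fingers":-0.1}]'
python3 go.py -72 64 68
```

```text
t: 10.32
tcp_pos: [0.4929, -0.0922, 0.123]
tool_rot: [0.758, 0.652, -0.001, -0.002]
force: [-0.2, -0.4, 0.0]
finger_gap: 0.449
gripper_force: 0.0
t 10.3167 grasp case mm [[-71.6  63.2  69. ]] gap 38.186257496925414 gf 0.0 F [-0.2 -0.4  0. ] q [-0.41  0.67  1.88 -0.    0.6  -0.26]
tool x,y,z in case [[1.0, 0.002, 0.001], [0.002, -1.0, -0.004], [0.001, 0.004, -1.0]]
dp total [-0.0008 -0.0016  0.0021]
```

No contact on the way down, so I'll close on the head at 60 N.

```bash
python3 -m crank '[{"dp":[0,0,0.001],"delta_rot":[0,0,0],"fingers":-1},{"dp":[0,0,0],"delta_rot":[0,0,0],"fingers":-1},{"dp":[0,0,0],"delta_rot":[0,0,0],"fingers":-1},{"dp":[0,0,0],"delta_rot":[0,0,0],"fingers":-1},{"dp":[0,0,0],"delta_rot":[0,0,0],"fingers":-1},{"dp":[0,0,0],"delta_rot":[0,0,0],"fingers":-1},{"dp":[0,0,0],"delta_rot":[0,0,0],"fingers":-1},{"dp":[0,0,0],"delta_rot":[0,0,0],"fingers":-1},{"dp":[0,0,0],"delta_rot":[0,0,0],"fingers":-1},{"dp":[0,0,0],"delta_rot":[0,0,0],"fingers":-1},{"dp":[0,0,0],"delta_rot":[0,0,0],"fingers":-1},{"dp":[0,0,0],"delta_rot":[0,0,0],"fingers":-1}]' 60
python3 go.py -72 64 68; python3 - <<'E'
from h import *
for i in range(2):
    c,p,d=snap('wrist'); np.save(f'r{i}.npy',p)
cv2.imwrite('pics/w4.png',cv2.resize(p[180:320,200:320],None,fx=4,fy=4)[:,:,::-1])
E
```

```text
t: 11.32
tcp_pos: [0.493, -0.0923, 0.1246]
tool_rot: [0.758, 0.652, -0.001, -0.001]
force: [-5.8, -1.7, 0.9]
finger_gap: 0.179
gripper_force: 58.7
t 11.3167 grasp case mm [[-71.8  62.9  70.6]] gap 15.229344037121257 gf 58.68107557296753 F [-5.8 -1.7  0.9] q [-0.41  0.67  1.88 -0.    0.6  -0.26]
tool x,y,z in case [[1.0, 0.003, 0.0], [0.003, -1.0, -0.002], [0.0, 0.002, -1.0]]
dp total [-0.0005 -0.0022  0.0053]
```

View pics/w4.png

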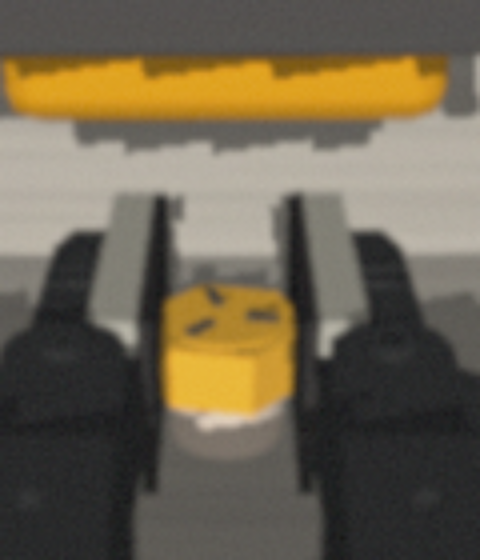

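The crop shows the hex head gripped across its flats, between pads at crop columns 155 and 300. Next I hold for about 9 s.

```bash
for i in 1 2 3 4 5 6 7 8 9; do python3 -m crank '[{"dp":[0,0,0],"delta_rot":[0,0,0],"fingers":-1},{"dp":[0,0,0],"delta_rot":[0,0,0],"fingers":-1},{"dp":[0,0,0],"delta_rot":[0,0,0],"fingers":-1},{"dp":[0,0,0],"delta_rot":[0,0,0],"fingers":-1},{"dp":[0,0,0],"delta_rot":[0,0,0],"fingers":-1},{"dp":[0,0,0],"delta_rot":[0,0,0],"fingers":-1},{"dp":[0,0,0],"delta_rot":[0,0,0],"fingers":-1},{"dp":[0,0,0],"delta_rot":[0,0,0],"fingers":-1},{"dp":[0,0,0],"delta_rot":[0,0,0],"fingers":-1},{"dp":[0,0,0],"delta_rot":[0,0,0],"fingers":-1},{"dp":[0,0,0],"delta_rot":[0,0,0],"fingers":-1},{"dp":[0,0,0],"delta_rot":[0,0,0],"fingers":-1}]' >/dev/null
python3 - <<E
from h import *
s=manip.sense(); o=[snap(n)[1] for n in ('wrist','top','side')]
np.savez('k$i.npz',*o); print(s['t'],s['gripper_force'],s['finger_gap'],s['force'].round(1))
E
done
python3 - <<'E'
from h import *
K=[np.load(f'k{i}.npz') for i in range(1,10)]
K=[[k[f'arr_{j}'].astype(int) for j in range(3)] for k in K]
for j,n in enumerate(('wrist','top','side')):
    print(n,[int((np.abs(K[i+1][j]-K[i][j]).sum(2)>90).sum()) for i in range(8)])
    D=(np.abs(K[1][j]-K[0][j]).sum(2)>90); print(np.argwhere(D).mean(0) if D.any() else None)
h=[cv2.resize(np.hstack([K[i][0][225:300,225:300] for i in r]).astype(np.uint8),None,fx=2.6,fy=2.6) for r in ((0,2,4,6),(5,6,7,8))]
cv2.imwrite('pics/k.png',np.vstack(h)[:,:,::-1])
E
```

```text
12.4167 58.680618703365326 0.18165132882880136 [-4.3 -0.7  1.3]
13.5667 58.677757903933525 0.185633893974685 [-4.9 -1.   0.9]
14.7167 58.67744721472263 0.18340065834090885 [-6.2 -1.9  0.7]
15.8667 58.67650419473648 0.18279778906462174 [-5.  -1.4  1.1]
17.0167 59.11820702254772 0.1810620216935054 [-4.3 -1.4  0.6]
18.1667 59.118714183568954 0.18569301817867953 [-3.9 -0.7  0.5]
19.3167 59.118083864450455 0.1822870796200705 [-4.6 -1.5  1.4]
20.4667 59.11850430071354 0.18049015310782154 [-5.  -1.6  1.4]
21.6167 59.118529334664345 0.18412585304711077 [-5.4 -2.1  0.8]
wrist [0, 0, 0, 0, 0, 0, 0, 0]
None
top [0, 0, 0, 2, 0, 0, 0, 0]
None
side [0, 0, 0, 0, 0, 0, 0, 0]
None
```

View pics/k.png

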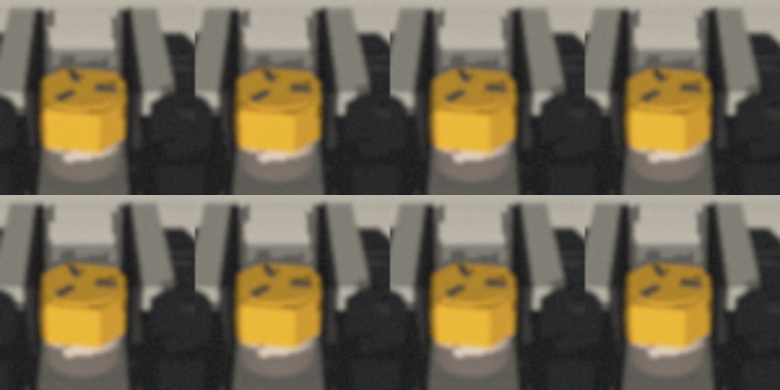

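The strip shows the head still gripped, in the same orientation across all nine seconds. One last overview before handing in.

```bash
python3 - <<'E'
from h import *
k=np.load('k9.npz'); cv2.imwrite('pics/f.png',cv2.resize(np.hstack([k['arr_1'],k['arr_2']]),(800,300))[:,:,::-1])
E
```

```text
(no output)
```

View pics/f.png

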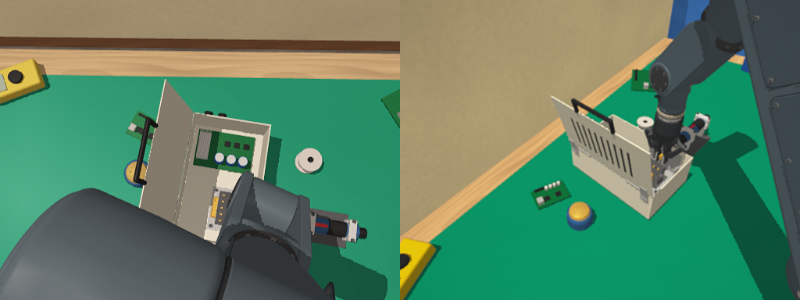

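The lid is open on its stop. The board, cleaner and spool are where they were, and the gripper is in the gap holding the bolt head.

```bash
python3 -c "
from station import manip
print(manip.sign_off())"
```

```text
the job is handed in; nothing more can be done
None
```

I handed the job in with the lid open on its stop and the bolt head gripped at about 59 N for over 10 s, longer than the 8 s the nut needs; the arm hid the socket stripes, so I did not see the nut stop, and the hand-in returned no verdict.

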